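# Load the bench mill and hold its bayonet lid at pulse

## Robot

A 6-joint arm with a two-finger parallel gripper is mounted at the origin on a cart in front of the work surface, level with it; the furniture and walls round the work are solid. World frame = base frame: x ahead of the robot, y to its left, z up, the work surface at z = 0. Lengths are in mm, angles in rad, forces in N, time in s.
With the tool pointing down it reaches from about 275 to 750 mm from the base axis. Payload 10.2 kg.
Tool frame: the origin (TCP) lies at the very end of the fingers, on their centre line; the grasp point (between the pads) lies 19 mm behind it; z points along the fingers, y is the line along which they close (so a half turn about z gives the same grasp; the last joint's range is limited). The gripper opens to 85 mm and grips with 20 to 120 N. Pads are 22 mm wide; open, the fingers measure 114 mm over their backs; the gripper's body (76 mm by 85 mm) begins 54 mm behind the grasp point. The pads swing forward as they close: fully open they stand 13 mm farther back than shut.
Start: joints at [0.955, 0.313, 1.498, -0, 1.331, -0.223], TCP at [200.971, 485.017, 231.294] pointing down, gripper open.
Joint ranges: [-2.94, 2.94], [-0.97, 2.17], [0.19, 2.56], [-1.23, 4.37], [0.02, 3.11], [-2.88, 2.88]. Speed limits (rad/s): [2.39, 2.39, 3.01, 3.14, 3.14, 3.14].

## Interface

Orientations are given as a unit quaternion [w, x, y, z].
In Python, from rig import * gives the robot as it stands. The module is installed in compiled form; this text tells all that it offers.
- The arm moves only by the shell command python3 -m crank 'ROWS' [FORCE]. ROWS is JSON, a list that holds one entry, the list of rows, each a list of 7 numbers: the shift along the tool's x, y, z in units of 25 mm (1.0 is 25 mm), then the turn, a rotation vector about the tool's x, y, z in units of 8 degrees (1.0 is 8 degrees), then the finger opening in mm, from 0 to 85.4. A call has exactly 8 rows; each row shifts and turns the commanded pose from where the row before left it, along the tool's axes as they then stand; what a row does not reach is not made up. A row lasts 1/10 s, in which the tool goes at most 50 mm and 8.59 degrees, less where a joint would pass 70% of its speed; a pose out of reach is approached as far as the arm can. A call is refused whole if a number of a shift passes 1 or a number of a turn 1, either way. A call with a gripper value outside its range is refused whole. The fingers move at their own pace and stop on an object; FORCE is the grip in N (left out, the last holds). Time passes only in rows, so rows that do not move let the fingers close, or fill a call up. It gives the time, the measured TCP pose, the force, the opening and the grip force at its end, in the units of the state.
- sense(): the state, without advancing time (a new reading comes with each control period).
- capture(name): name is "scene" or "top" or "wrist"; returns the picture (400x640x3 uint8, blue, green, red); there is no depth.
- camera_model(name): a dict with "fx", "fy", "cx", "cy" (pixels), "world_from_camera" (4x4, takes a point from camera to world coordinates); the wrist camera has in their place "T_tool_cam" (4x4, takes a point from camera to tool coordinates, whose origin is the TCP and whose axes are the flange's). Camera axes: x right, y up, looking along -z (the intrinsics and any distortion apply to the point x, -y, -z); pixel columns grow to the right and rows downward; lengths in mm; the calibration is good to about 2 mm. A picture is of the moment at which its call begins: read the wrist's pose just before it. camera_model takes no time and is no camera call.
- finish_job(): hands the job in; it is judged then, once.
The state is a dict: "time_s": time; "joints": joint angles; "dq": joint speeds; "tau": joint torques, N m; "eef_pos": TCP position; "ee_rot": TCP orientation; "force": force on the tool from outside, world axes, zero at the start; "wrist_torque": the same for the moment, N m; "grip_width": opening from 0.0 (shut) to 1.0 (fully open); "grip_force": force on a finger pad.
Only numpy, scipy, OpenCV 4.12 (cv2) and the standard library are available. Lean on these libraries where they do the work, as an engineer would, in place of code of your own. Each camera call takes 0.05 s, during which the arm holds its last target. There are 200 camera calls.

## Task

We are making walnut flour to colour some glue: put both dark walnut offcuts from the bench into the clear bowl of the blue mill, then fit the bayonet lid, its two lugs going down through the two slots in the neck until the lid sits flush. Twist the lid clockwise (seen from above) against its return spring until its white pointers stand at the yellow pulse marks, about halfway to the red lock marks, and never on into the lock click; finish there, still gripping the lid and holding it steady at the yellow marks, because it springs back if let go. Leave everything else on the bench where it is.

Things in the scene. Friction and masses are not known exactly. Their poses are not given: they have to be found in the camera images.
- mill: cordless mill, fixed: blue motor base (radius 75 mm), clear bowl (94 mm wide inside, floor 55 mm above the bench), grey neck (outer radius 61 mm). Origin on the bench on its vertical axis, z up. Two slots through the neck's 6 mm lip, at its +x and -x sides, 23 mm wide, reaching out to radius 47 mm. Black battery out to 109 mm along +x
- mouth (a point): centre of the mill's round mouth, level with the top of the neck, 130 mm above the bench; 80 mm wide, upper edge chamfered. Axes as the mill's
- pulse_mark (a point): centre of one yellow pulse mark on the neck's rim, 56 mm from the axis. Rim marks, the same on both sides, counted clockwise (seen from above) from the slots: white 0, yellow 31 to 51 (this point 41), red (lock) 71 to 80 degrees
- lock_button (a point): orange button of the sprung lock plunger, on the neck 27 degrees anticlockwise from the mill's +x, 85 mm from the axis; its small housing reaches 141 mm above the bench. Not to be touched
- lid: bayonet lid, 130 g, upright; origin at its underside's centre. Plug radius 38, bevelled; lugs at +x and -x, 14 mm wide, out to radius 44, 1 to 7.5 mm up; flange radius 50, 15 to 21 mm up; low dome to 24; grip bar along x 68 long, 20 wide, top 52 mm up; white pointers at its ends. Half a turn is the same. Fits with its x along the mill's (6 degrees either way); seated, origin 115 mm above bench
- offcut_1: walnut offcut, block about 36 x 22 x 18 mm (x, y, z) with one slanted end (its +x end is cut back at +y); origin at the centre of its underside
- offcut_2: walnut offcut, block about 30 x 24 x 16 mm (x, y, z) with one slanted end (its -x end is cut back at +y); origin at the centre of its underside
- carrier (a joint): sprung ring in the neck that the lid's lugs push round: 0 at rest, grows (rad) as the lid turns clockwise. The lugs meet it after about 0.12 rad, so lid angle from the slots = value + 0.12. Middle of the yellow marks: 0.60. Return torque 0.06 N m at 0, 0.24 N m at 0.60. Lock plunger felt from about 0.82, clicks over from about 0.9 on, end stop 1.2
- glue_bottle: yellow glue bottle with an orange nozzle, 174 mm tall, origin at the centre of its underside: leave alone
- tape_measure: yellow tape measure, 72 mm tall, origin at the centre of its underside: leave alone
- hex_keys: red folding hex-key set, 96 mm long along its y, origin at the centre of its underside: leave alone
- pencil: green pencil, 112 mm long along its y, origin at the centre of its underside: leave alone
- pliers: red-handled pliers, 185 mm long along its y, origin at the centre of its underside: leave alone

How it is judged:
By the outcome, as a careful person would: the job done as asked, in the order asked, and still so for the second after the job is handed in, while the arm keeps its last pose, push and grip.
It also fails if it takes over 67 s, if anything falls off the work surface, if the arm or the gripper's body presses on something with over 40 N, if the wrist force passes 120 N, or if a joint passes its speed limit or range.

## Working session

There is one attempt and no reset: what is moved stays moved. The work goes in short steps, Python scripts to look and compute and a shell command to move; the robot and the scene stay as the last step left them, time stands still between calls to the robot, and variables do not carry over. Pictures are saved under pics/ and viewed, at most 12 in all, crops included, and the job is handed in when it is done.

```bash
mkdir -p pics; python3 - <<'E'
from rig import *
import cv2,numpy as np
np.set_printoptions(precision=4,suppress=True)
s=sense();print(s)
for n in("scene","top"):
    cv2.imwrite(f"pics/{n}0.png",capture(n)); print(n,camera_model(n))
print(camera_model("wrist"))
E
```

```text
{'time_s': 0.0, 'joints': array([ 0.9546,  0.3134,  1.4985,  0.    ,  1.331 , -0.2234]), 'dq': array([ 0.0005, -0.0015,  0.0014, -0.002 ,  0.0002,  0.0013]), 'tau': array([  0.0006, -41.2274, -25.9743,  -0.0001,   0.0042,   0.    ]), 'eef_pos': array([200.8099, 484.7924, 230.7386]), 'ee_rot': array([-0.0003,  0.1951,  0.9808, -0.0006]), 'force': array([-0.235 , -0.1161,  1.0615]), 'wrist_torque': array([ 0.0461, -0.0085,  0.0223]), 'grip_force': 0.0, 'grip_width': 1.0003188719293272}
scene {'fx': 378.62781103799824, 'fy': 378.62781103799824, 'cx': 321.74718845917573, 'cy': 200.03221312584185, 'world_from_camera': array([[   0.4333,    0.3581,   -0.8271, -179.2367],
       [  -0.9013,    0.1696,   -0.3987,  -95.1947],
       [  -0.0025,    0.9181,    0.3962,  457.2483],
       [   0.    ,    0.    ,    0.    ,    1.    ]])}
top {'fx': 383.27742559988144, 'fy': 383.27742559988144, 'cx': 325.70204242576193, 'cy': 201.87795953795955, 'world_from_camera': array([[   0.0078,    0.9878,   -0.1556,  342.5833],
       [  -0.9998,    0.0105,    0.0168,  278.1547],
       [   0.0183,    0.1555,    0.9877, 1176.1823],
       [   0.    ,    0.    ,    0.    ,    1.    ]])}
{'fx': 348.0710327392676, 'fy': 348.0710327392676, 'cx': 313.99262538826326, 'cy': 200.6466060568312, 'T_tool_cam': array([[  -0.0007,    0.9446,    0.3284,   85.1   ],
       [   1.    ,    0.0008,    0.    ,    0.4875],
       [  -0.0002,    0.3284,   -0.9446, -142.9859],
       [   0.    ,    0.    ,    0.    ,    1.    ]])}
```

View pics/top0.png

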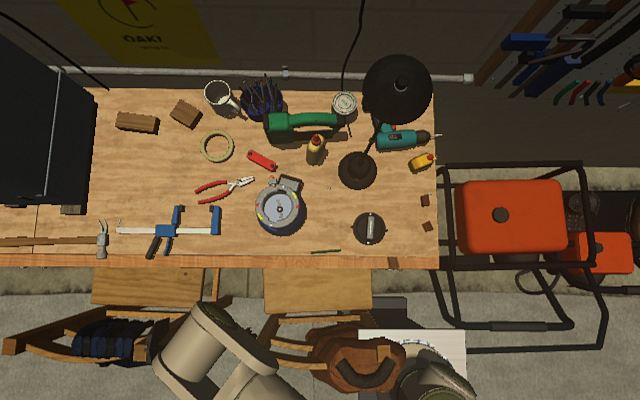

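View pics/scene0.png

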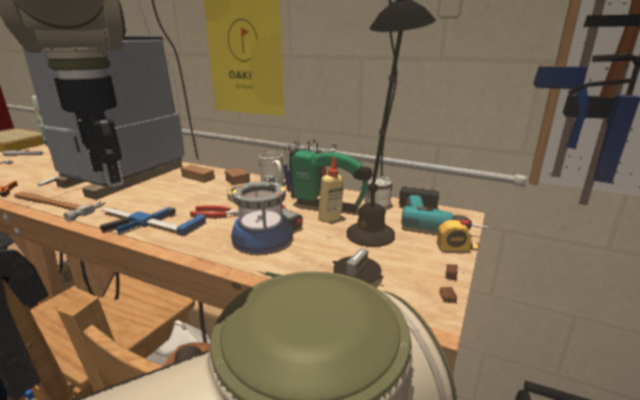

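The top view shows the mill at about (280,208), the lid at (370,228) and the offcuts at (425,200) and (428,226). The lamp is at (358,168), the tape measure at (422,162) and the pencil at (326,251). I'll convert these to rough positions, then use the wrist camera for detail.

```bash
cat > h.py <<'E'
from rig import *
import cv2,numpy as np
from scipy.spatial.transform import Rotation as R
np.set_printoptions(precision=3,suppress=True)
def tool(s=None):
    s=s or sense(); T=np.eye(4); T[:3,:3]=R.from_quat(np.roll(s["ee_rot"],-1)).as_matrix(); T[:3,3]=s["eef_pos"]; return T
def cam(n,T=None):
    m=camera_model(n); return m,(T@m["T_tool_cam"] if n=="wrist" else m["world_from_camera"])
def pix2w(m,W,u,v,z):
    d=W[:3,:3]@np.array([(u-m["cx"])/m["fx"],-(v-m["cy"])/m["fy"],-1]); o=W[:3,3]; return o+d*(z-o[2])/d[2]
def w2pix(m,W,p):
    c=np.linalg.inv(W)@np.r_[p,1]; return np.array([m["cx"]+m["fx"]*c[0]/-c[2], m["cy"]+m["fy"]*c[1]/c[2]])
def shot(name):
    T=tool(); im=capture("wrist"); cv2.imwrite(f"pics/{name}.png",im); np.save(f"pics/{name}.npy",T); return im
def delta(p,yaw=None):
    "tool-frame shift (units of 25mm) to world point p, tool yaw"
    T=tool(); print("shift",T[:3,:3].T@(np.array(p)-T[:3,3])/25)
    a=np.degrees(np.arctan2(T[1,1],T[0,1])); print("closing-axis yaw",a, "tilt",T[:3,2])
E
python3 - <<'E'
from h import *
m,W=cam("top")
for n,u,v,z in[("mouth",280,208,130),("lid",370,228,40),("o1",425,200,18),("o2",428,226,18),("lampbase",358,170,10),("tape",422,162,40),("pencil",326,251,4),("glue",316,150,80),("benchR",436,150,0)]: print(n,pix2w(m,W,u,v,z))
delta([0,0,0])
im=cv2.imread("pics/top0.png")[150:260,230:450]; cv2.imwrite("pics/topc.png",cv2.resize(im,None,fx=3.6,fy=3.6,interpolation=cv2.INTER_CUBIC))
E
```

```text
mouth [489.047 385.907 130.   ]
lid [444.323 126.331  40.   ]
o1 [534.174 -47.088  18.   ]
o2 [454.05  -53.641  18.   ]
lampbase [628.3   158.061  10.   ]
tape [648.511 -35.53   40.   ]
pencil [376.362 256.09    4.   ]
glue [670.309 289.361  80.   ]
benchR [699.288 -92.721  -0.   ]
shift [ -0.003 -20.98    9.256]
closing-axis yaw 67.49517387522555 tilt [-0.001 -0.001 -1.   ]
```

View pics/topc.png

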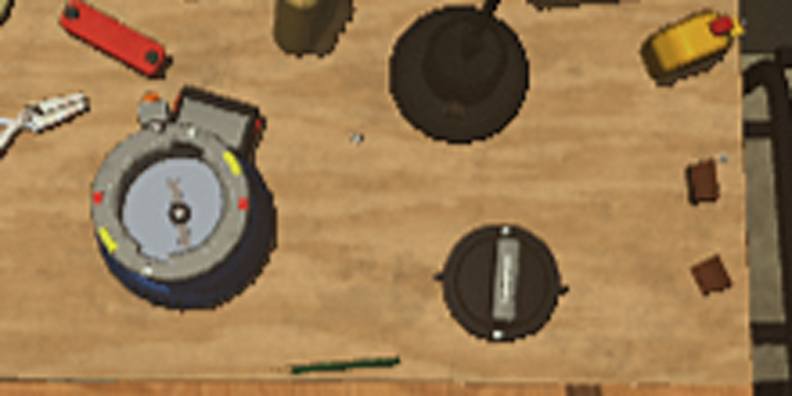

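```bash
python3 -m crank '[[[-0.5,0,0,0,0,0,85],[-1,0.1,0,0,0,0,85],[-1,0.1,0,0,0,0,85],[-1,0.1,0,0,0,0,85],[-1,0.1,0,0,0,0,85],[-1,0.1,0,0,0,0,85],[-1,0.1,0,0,0,0,85],[-1,0.1,0,0,0,0,85]]]' 30
python3 -m crank '[[[-1,0.1,0,0,0,0,85],[-1,0,0,0,0,0,85],[-1,0,0,0,0,0,85],[-1,0,0,0,0,0,85],[-0.5,0,0,0,0,0,85],[-0.2,0,0,0,0,0,85],[0,0,0,0,0,0,85],[0,0,0,0,0,0,85]]]'
python3 - <<'E'
from h import *
shot("mill1")
delta([489,-50,180])
E
```

```text
time_s: 0.9
eef_pos: [382.5, 428.4, 231.1]
ee_rot: [-0.0, 0.195, 0.981, -0.0]
force: [-0.9, 0.1, 0.4]
grip_width: 0.995
grip_force: 0.0
time_s: 1.7
eef_pos: [489.7, 387.1, 231.4]
ee_rot: [-0.0, 0.195, 0.981, 0.0]
force: [-0.0, -0.5, -0.1]
grip_width: 0.992
grip_force: 0.0
shift [ -6.656 -16.175   2.056]
closing-axis yaw 67.55262958946108 tilt [-0.  0. -1.]
```

View pics/mill1.png

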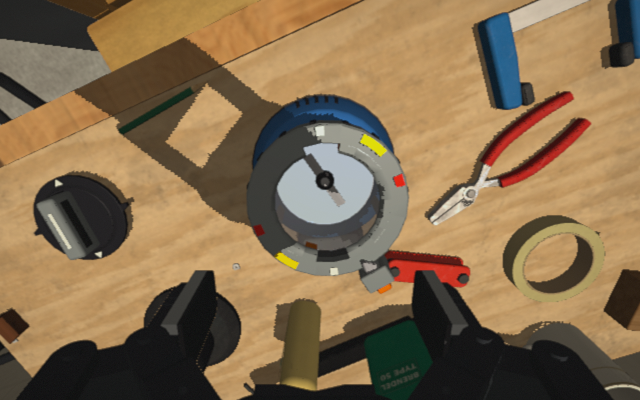

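The mill's marks are clear here: white at (320,131) and (333,271), yellow at (374,146) and (287,261), red at (400,181) and (258,231). The lid is at lower left, about (83,218).

```bash
python3 - <<'E'
from h import *
T=np.load("pics/mill1.npy"); im=cv2.imread("pics/mill1.png"); m,W=cam("wrist",T)
hsv=cv2.cvtColor(im,cv2.COLOR_BGR2HSV)
masks={"y":cv2.inRange(hsv,(22,150,120),(35,255,255)),"r":cv2.inRange(hsv,(0,170,100),(6,255,255))|cv2.inRange(hsv,(174,170,100),(180,255,255)),"w":cv2.inRange(hsv,(0,0,195),(180,40,255))}
for k,g in masks.items():
    g=g.copy(); g[:,:240]=0; g[:,415:]=0; g[:115]=0; g[290:]=0
    n,_,st,c=cv2.connectedComponentsWithStats(g)
    P=[(pix2w(m,W,*c[i],130),st[i,4],c[i]) for i in range(1,n) if st[i,4]>12]
    for p,a,cc in P: print(k,cc,a,p)
    if len(P)==2:
        a,b=P[0][0],P[1][0]; d=b-a; print("  centre",(a+b)/2,"diam",np.hypot(*d[:2]),"yaw",np.degrees(np.arctan2(d[1],d[0])))
E
```

```text
y [372.905 144.644] 253 [467.041 441.932 130.   ]
y [286.466 260.276] 174 [527.47  348.463 130.   ]
  centre [497.255 395.197 130.   ] diam 111.30208962819415 yaw -57.1169172333428
r [398.887 180.289] 97 [498.888 450.788 130.   ]
r [394.8   252.133] 15 [553.404 429.792 130.   ]
r [403.903 269.847] 431 [571.226 431.575 130.   ]
w [319.703 130.635] 74 [443.671 411.023 130.   ]
w [337.983 162.465] 1158 [469.558 414.594 130.   ]
w [304.511 166.622] 45 [463.189 391.265 130.   ]
w [333.804 271.043] 46 [550.811 379.478 130.   ]
```

```bash
python3 -m crank '[[[-0.4,-1,0,0,0,0,85],[-0.41,-1,0,0,0,0,85],[-0.41,-1,0,0,0,0,85],[-0.41,-1,0,0,0,0,85],[-0.41,-1,0,0,0,0,85],[-0.41,-1,0,0,0,0,85],[-0.41,-1,0,0,0,0,85],[-0.41,-1,0,0,0,0,85]]]'
python3 -m crank '[[[-0.41,-1,0.2,0,0,0,85],[-0.41,-1,0.3,0,0,0,85],[-0.41,-1,0.3,0,0,0,85],[-0.41,-1,0.3,0,0,0,85],[-0.41,-1,0.3,0,0,0,85],[-0.41,-1,0.3,0,0,0,85],[-0.2,-0.5,0.3,0,0,0,85],[0,0,0,0,0,0,85]]]'
python3 - <<'E'
from h import *
s=sense();print(s["time_s"],s["eef_pos"])
shot("off1")
E
```

```text
time_s: 2.55
eef_pos: [488.7, 170.3, 231.6]
ee_rot: [0.0, 0.195, 0.981, 0.0]
force: [-0.2, 0.7, -0.0]
grip_width: 0.993
grip_force: 0.0
time_s: 3.35
eef_pos: [488.1, -5.3, 180.6]
ee_rot: [-0.001, 0.196, 0.981, 0.0]
force: [-0.2, 0.7, 0.9]
grip_width: 0.993
grip_force: 0.0
3.35 [488.113  -5.338 180.58 ]
```

View pics/off1.png

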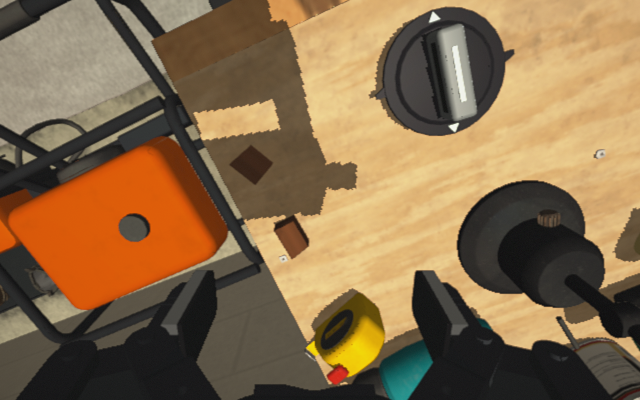

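The wrist view shows offcuts at (252,165), in shadow, and (290,235). The lid's pointers are at (434,17) and (454,128). I'll enlarge the offcuts and measure the lid.

```bash
python3 - <<'E'
from h import *
im=cv2.imread("pics/off1.png"); T=np.load("pics/off1.npy"); m,W=cam("wrist",T)
c=cv2.resize(im[140:260,215:325],None,fx=5,fy=5,interpolation=cv2.INTER_CUBIC)
cv2.imwrite("pics/offc.png",np.clip(c.astype(float)*1.6,0,255).astype(np.uint8))
for z in(21,24):
  a,b=pix2w(m,W,434,17,z),pix2w(m,W,454,128,z); print(z,a,b,(a+b)/2,np.hypot(*(a-b)[:2]),np.degrees(np.arctan2(*(a-b)[1::-1])))
g=cv2.inRange(im,(225,225,225),(255,255,255)); n,_,st,cc=cv2.connectedComponentsWithStats(g[:150])
for i in range(1,n):
  if st[i,4]>15: print(st[i],cc[i],pix2w(m,W,*cc[i],52),pix2w(m,W,*cc[i],21))
E
```

```text
21 [402.967 131.828  21.   ] [491.95  123.743  21.   ] [447.458 127.786  21.   ] 89.34900604966155 174.80870864160636
24 [403.036 130.796  24.   ] [491.137 122.792  24.   ] [447.086 126.794  24.   ] 88.46344266254218 174.80870864160633
[430  13   9   9  38] [433.658  17.447] [403.858 120.869  52.   ] [403.166 131.495  21.   ]
[453  46  13  56 228] [458.781  73.272] [446.344 127.575  52.   ] [450.5   138.966  21.   ]
[450 124   8   7  29] [453.621 126.483] [482.315 113.946  52.   ] [490.575 123.781  21.   ]
```

View pics/offc.png

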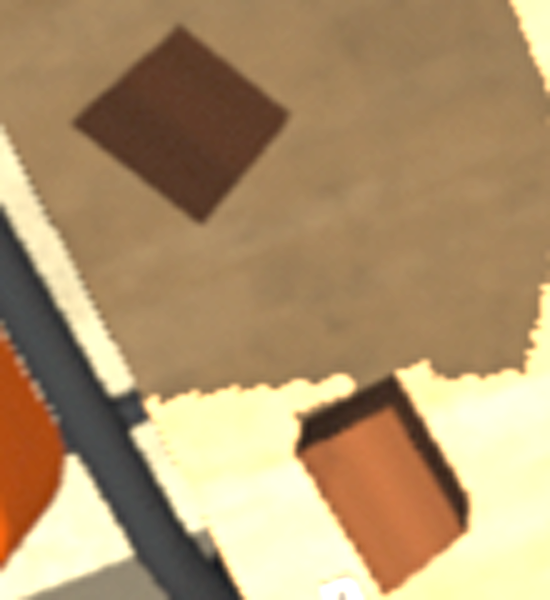

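Offcut A (lower) has top-face corners at crop pixels (385,405), (297,452), (385,595) and (468,530). Offcut B (shaded) has them at (180,25), (72,123), (203,223) and (290,115).

```bash
python3 - <<'E'
from h import *
T=np.load("pics/off1.npy"); m,W=cam("wrist",T)
for n,C in(("A",[(390,407),(297,452),(385,595),(468,530)]),("B",[(180,25),(72,123),(203,223),(290,115)])):
  for z in(16,18):
    P=np.array([pix2w(m,W,215+u/5,140+v/5,z)[:2] for u,v in C]); E=np.roll(P,-1,0)-P
    print(n,z,P.tolist(),P.mean(0)); print("  len",np.hypot(*E.T),"dir",np.degrees(np.arctan2(E[:,1],E[:,0])))
E
```

```text
A 16 [[519.8525216061167, -39.792335168406154], [521.5343825842417, -60.1180603729826], [556.4006423125797, -56.96605631202419], [549.5673998850475, -36.179931711295865]] [536.839 -48.264]
  len [20.395 35.008 21.88  29.934] dir [ -85.27     5.166  108.198 -173.069]
A 18 [[519.1379674860968, -39.35332666047569], [520.8088961188256, -59.54693164152957], [555.4485199961748, -56.415416073694345], [548.659694656241, -35.764404360736336]] [536.014 -47.77 ]
  len [20.263 34.781 21.738 29.739] dir [ -85.27     5.166  108.198 -173.069]
B 16 [[438.54829031257555, -44.66792197820966], [447.0199275839341, -70.46994928683806], [473.089788323174, -56.822919919182326], [460.83119599385526, -33.50960017245224]] [454.872 -51.368]
  len [27.157 29.426 26.34  24.921] dir [ -71.823   27.631  117.736 -153.4  ]
B 18 [[438.3622257349318, -44.197221434072276], [446.7787961096051, -69.83153174460885], [472.6791988937953, -56.27321008860061], [460.5002892297847, -33.11143037229941]] [454.58  -50.853]
  len [26.981 29.235 26.169 24.759] dir [ -71.823   27.631  117.736 -153.4  ]
```

```bash
python3 -m crank '[[[-0.78,-0.3,0.5,0,0,0,60],[-0.78,-0.3,0.5,0,0,0,60],[-0.78,-0.3,0.5,0,0,-0.56,60],[0,0,1,0,0,-1,60],[0,0,1,0,0,-1,60],[0,0,1,0,0,-1,60],[0,0,0.5,0,0,0,60],[0,0,0,0,0,0,60]]]' 40
python3 - <<'E'
from h import *
delta([533.5,-48.5,3]);print(sense()["joints"])
E
```

```text
time_s: 4.2
eef_pos: [533.6, -46.9, 55.4]
ee_rot: [-0.001, -0.051, 0.999, 0.0]
force: [-0.3, -0.4, 0.8]
grip_width: 0.703
grip_force: 0.0
shift [ 0.005 -0.066  2.096]
closing-axis yaw 95.82530607257029 tilt [-0.002  0.001 -1.   ]
[-0.307  0.541  1.663  0.     0.94  -1.979]
```

```bash
python3 -m crank '[[[0,-0.06,0.9,0,0,0,60],[0,0,0.9,0,0,0,60],[0,0,0.3,0,0,0,60],[0,0,0,0,0,0,15],[0,0,0,0,0,0,15],[0,0,0,0,0,0,15],[0,0,0,0,0,0,15],[0,0,0,0,0,0,15]]]' 40
python3 -m crank '[[[0,0,-0.5,0,0,0,15],[0,0,-1,0,0,0,15],[0,0,-1,0,0,0,15],[0,0,-1,0,0,0,15],[0,0,-1,0,0,0,15],[0,0,-1,0,0,0,15],[0,0,-1,0,0,0,15],[0,0,-0.5,0,0,0,15]]]'
python3 - <<'E'
from h import *
delta([497.3,395.2,180])
E
```

```text
time_s: 5.0
eef_pos: [535.1, -49.7, 5.3]
ee_rot: [0.001, -0.052, 0.999, -0.0]
force: [0.0, -0.0, 6.7]
grip_width: 0.241
grip_force: 40.0
time_s: 5.8
eef_pos: [534.7, -49.7, 181.9]
ee_rot: [0.002, -0.052, 0.999, -0.001]
force: [-0.5, -0.5, 0.5]
grip_width: 0.246
grip_force: 39.2
shift [-0.36  17.856  0.048]
closing-axis yaw 95.96405304444687 tilt [ 0.004 -0.001 -1.   ]
```

```bash
python3 -m crank '[[[0,0.5,0,0,0,0,15],[0,1,0,0,0,0,15],[0,1,0,0,0,0,15],[0,1,0,0,0,0,15],[0,1,0,0,0,0,15],[0,1,0,0,0,0,15],[0,1,0,0,0,0,15],[0,1,0,0,0,0,15]]]'
python3 -m crank '[[[0,1,0,0,0,0,15],[0,1,0,0,0,0,15],[-0.1,1,0,0,0,0,15],[-0.1,1,0,0,0,0,15],[-0.1,1,0,0,0,0,15],[-0.06,1,0,0,0,0,15],[0,1,0,0,0,0,15],[0,1,0,0,0,0,15]]]'
python3 -m crank '[[[0,1,0,0,0,0,15],[0,0.9,0,0,0,0,15],[0,0.46,0,0,0,0,15],[0,0,0,0,0,0,15],[0,0,0.6,0,0,0,15],[0,0,0.6,0,0,0,15],[0,0,0.5,0,0,0,15],[0,0,0,0,0,0,15]]]'
python3 - <<'E'
from h import *
delta([497.3,395.2,110])
E
```

```text
time_s: 6.6
eef_pos: [513.5, 138.6, 177.5]
ee_rot: [-0.001, -0.052, 0.999, 0.0]
force: [-0.1, -0.4, 0.5]
grip_width: 0.248
grip_force: 39.2
time_s: 7.4
eef_pos: [501.4, 338.3, 177.3]
ee_rot: [-0.001, -0.052, 0.999, -0.0]
force: [0.0, -0.0, -0.4]
grip_width: 0.245
grip_force: 39.2
time_s: 8.2
eef_pos: [496.0, 394.4, 134.3]
ee_rot: [-0.002, -0.052, 0.999, -0.001]
force: [-0.3, -0.4, -0.0]
grip_width: 0.246
grip_force: 39.2
shift [-0.057  0.029  0.973]
closing-axis yaw 95.9289643435537 tilt [-0.003 -0.002 -1.   ]
```

```bash
python3 -m crank '[[[0,0,0.6,0,0,0,15],[0,0,0.4,0,0,0,15],[0,0,0,0,0,0,15],[0,0,0,0,0,0,36],[0,0,0,0,0,0,36],[0,0,0,0,0,0,36],[0,0,0,0,0,0,36],[0,0,-1,0,0,0,36]]]'
python3 -m crank '[[[0,0,-1,0,0,0,36],[0,0,-1,0,0,0,36],[0,-0.6,0,0,0,0,36],[0,-1,0,0,0,0,60],[0,-1,0,0,0,0,60],[0,-1,0,0,0,0,60],[0,-1,0,0,0,0,60],[0,-1,0,0,0,0,60]]]'
python3 - <<'E'
from h import *
delta([457.5,-52.3,30])
shot("mill2")
E
```

```text
time_s: 9.0
eef_pos: [495.4, 394.7, 133.7]
ee_rot: [-0.003, -0.052, 0.999, -0.001]
force: [0.6, 0.1, -0.2]
grip_width: 0.42
grip_force: 0.0
time_s: 9.8
eef_pos: [511.0, 254.6, 185.7]
ee_rot: [-0.0, -0.052, 0.999, -0.0]
force: [-0.0, 0.9, -0.0]
grip_width: 0.704
grip_force: 0.0
shift [  3.397 -11.988   6.233]
closing-axis yaw 95.96298371187913 tilt [-0.001 -0.    -1.   ]
```

View pics/mill2.png

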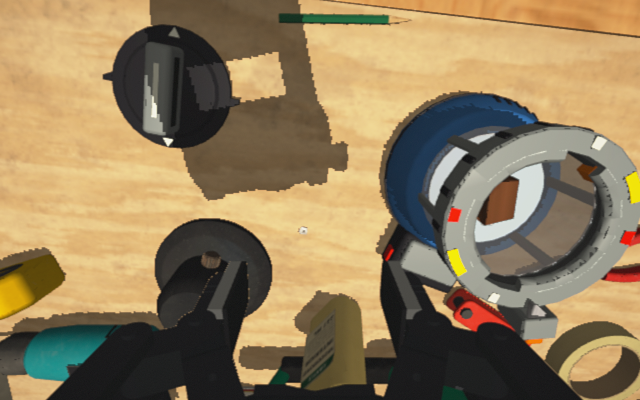

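Offcut 1 lies in the bowl at (500,200). Next is offcut 2.

```bash
python3 -m crank '[[[0.2,-1,0,0,0,0,60],[0.2,-1,0,0,0,0,60],[0.3,-1,0,0,0,0,60],[0.3,-1,0,0,0,0,60],[0.3,-1,0,0,0,0,60],[0.3,-1,0,0,0,0,60],[0.3,-1,0,0,0,0,60],[0.3,-1,0,0,0,0,60]]]'
python3 -m crank '[[[0.3,-1,0,0,0,0,60],[0.3,-1,0.5,0,0,0,60],[0.3,-1,0.8,0,0,0,60],[0.3,-1,1,0,0,0,60],[0,0,1,0,0,-0.65,60],[0,0,1,0,0,-1,60],[0,0,0.9,0,0,-1,60],[0,0,0,0,0,0,60]]]'
python3 - <<'E'
from h import *
delta([457.5,-52.3,3])
m,W=cam("wrist",np.load("pics/mill2.npy"))
for z in(21,24):
  a,b=pix2w(m,W,174,33,z),pix2w(m,W,168,142,z); print((a+b)/2,np.degrees(np.arctan2(*(a-b)[1::-1])))
E
```

```text
time_s: 10.65
eef_pos: [476.6, 50.4, 185.8]
ee_rot: [-0.0, -0.052, 0.999, 0.0]
force: [1.2, -0.9, -0.6]
grip_width: 0.705
grip_force: 0.0
time_s: 11.45
eef_pos: [455.9, -50.6, 53.9]
ee_rot: [-0.002, -0.235, 0.972, 0.002]
force: [-0.4, -0.5, 1.7]
grip_width: 0.7
grip_force: 0.0
shift [-0.032 -0.098  2.036]
closing-axis yaw 117.21699163432463 tilt [-0.005  0.002 -1.   ]
[447.419 127.261  21.   ] 175.02221589015372
[447.218 128.422  24.   ] 175.02221589015372
```

```bash
python3 -m crank '[[[0,-0.09,0.9,0,0,0,60],[0,0,0.85,0,0,0,60],[0,0,0.3,0,0,0,60],[0,0,0,0,0,0,15],[0,0,0,0,0,0,15],[0,0,0,0,0,0,15],[0,0,0,0,0,0,15],[0,0,0,0,0,0,15]]]' 40
python3 -m crank '[[[0,0,-0.5,0,0,0,15],[0,0,-1,0,0,0,15],[0,0,-1,0,0,0,15],[0,0,-1,0,0,0,15],[0,0,-1,0,0,0,15],[0,0,-1,0,0,0,15],[0,0,-1,0,0,0,15],[0,0,-0.5,0,0,0,15]]]'
python3 - <<'E'
from h import *
delta([497.3,395.2,180])
E
```

```text
time_s: 12.25
eef_pos: [459.6, -53.2, 6.3]
ee_rot: [0.001, -0.235, 0.972, -0.001]
force: [-0.4, 0.8, 6.9]
grip_width: 0.264
grip_force: 40.2
time_s: 13.05
eef_pos: [459.5, -53.2, 182.9]
ee_rot: [0.002, -0.235, 0.972, -0.001]
force: [0.4, -0.3, -1.4]
grip_width: 0.262
grip_force: 39.4
shift [-9.529 15.268  0.094]
closing-axis yaw 117.15490779833095 tilt [ 0.004 -0.001 -1.   ]
```

```bash
python3 -m crank '[[[-0.3,0.5,0,0,0,0,15],[-0.6,0.96,0,0,0,0,15],[-0.6,0.96,0,0,0,0,15],[-0.6,0.96,0,0,0,0,15],[-0.6,0.96,0,0,0,0,15],[-0.6,0.96,0,0,0,0,15],[-0.6,0.96,0,0,0,0,15],[-0.6,0.96,0,0,0,0,15]]]'
python3 -m crank '[[[-0.6,0.96,0,0,0,0,15],[-0.6,0.96,0,0,0,0,15],[-0.6,0.96,0,0,0,0,15],[-0.6,0.96,0,0,0,0,15],[-0.6,0.96,0,0,0,0,15],[-0.6,0.96,0,0,0,0,15],[-0.6,0.96,0,0,0,0,15],[-0.6,0.96,0,0,0,0,15]]]'
python3 -m crank '[[[-0.23,0.37,0.2,0,0,0,15],[0,0,0.6,0,0,0,15],[0,0,0.7,0,0,0,15],[0,0,0.7,0,0,0,15],[0,0,0,0,0,0,15],[0,0,0,0,0,0,15],[0,0,0,0,0,0,15],[0,0,0,0,0,0,15]]]'
python3 - <<'E'
from h import *
delta([497.3,395.2,108])
E
```

```text
time_s: 13.85
eef_pos: [476.5, 160.2, 180.8]
ee_rot: [0.001, -0.235, 0.972, -0.0]
force: [0.1, -0.8, -0.9]
grip_width: 0.263
grip_force: 39.4
time_s: 14.65
eef_pos: [495.6, 385.8, 180.9]
ee_rot: [0.0, -0.235, 0.972, 0.0]
force: [-1.5, 0.1, 0.0]
grip_width: 0.264
grip_force: 39.4
time_s: 15.45
eef_pos: [496.9, 395.5, 126.1]
ee_rot: [0.001, -0.235, 0.972, 0.0]
force: [-0.5, -0.1, 0.4]
grip_width: 0.262
grip_force: 39.4
shift [-0.007 -0.018  0.725]
closing-axis yaw 117.16731411812293 tilt [ 0.002  0.001 -1.   ]
```

```bash
python3 -m crank '[[[0,0,0.5,0,0,0,15],[0,0,0.2,0,0,0,15],[0,0,0,0,0,0,15],[0,0,0,0,0,0,38],[0,0,0,0,0,0,38],[0,0,0,0,0,0,38],[0,0,0,0,0,0,38],[0,0,-1,0,0,0,38]]]'
python3 -m crank '[[[0,0,-1,0,0,0,38],[0,0,-1,0,0,1,38],[0,0,0,0,0,1,38],[0,-0.6,0,0,0,1,60],[0,-1,0,0,0,1,60],[0,-1,0,0,0,0,60],[0,-1,0,0,0,0,60],[0,-1,0,0,0,0,60]]]'
python3 - <<'E'
from h import *
delta([447.1,127.6,60])
shot("mill3")
E
```

```text
time_s: 16.25
eef_pos: [495.2, 394.6, 129.8]
ee_rot: [-0.003, -0.235, 0.972, -0.001]
force: [-0.7, 0.1, -0.1]
grip_width: 0.445
grip_force: 0.0
time_s: 17.05
eef_pos: [494.4, 280.1, 182.7]
ee_rot: [0.0, 0.042, 0.999, 0.0]
force: [0.2, 0.5, -0.8]
grip_width: 0.703
grip_force: 0.0
shift [ 1.374 -6.236  4.907]
closing-axis yaw 85.17927295547888 tilt [ 0.  0. -1.]
```

View pics/mill3.png

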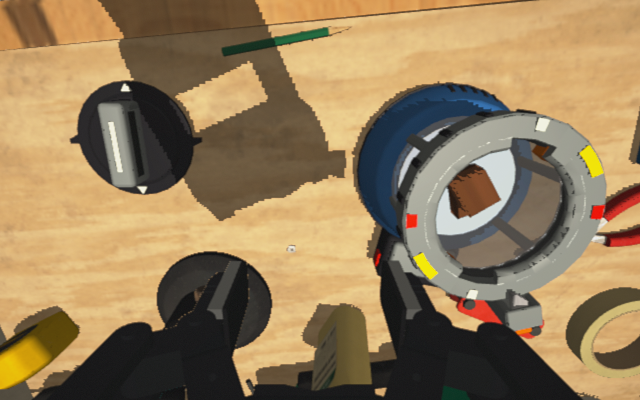

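Both offcuts are in the bowl, seen stacked at (473,192). Now the lid.

```bash
python3 -m crank '[[[0.2,-1,0,0,0,0,60],[0.2,-1,0.6,0,0,0,60],[0.2,-1,0.8,0,0,0,60],[0.2,-1,0.8,0,0,0,60],[0.2,-1,0.8,0,0,0,60],[0.2,-1,0.8,0,0,0,60],[0.17,-0.24,0.8,0,0,0,60],[0,0,0,0,0,0,60]]]'
python3 - <<'E'
from h import *
m,W=cam("wrist",np.load("pics/mill3.npy"))
for z in(21,24):
  a,b=pix2w(m,W,125,88,z),pix2w(m,W,143,189,z); print((a+b)/2,np.degrees(np.arctan2(*(a-b)[1::-1])))
for p,q in(((542,125),(471,295)),((591,160),(426,265)),((597,212),(411,220))):
  a,b=pix2w(m,W,*p,130),pix2w(m,W,*q,130); print((a+b)/2,np.degrees(np.arctan2(*(b-a)[1::-1])))
delta([447.2,127.6,31])
E
```

```text
time_s: 17.9
eef_pos: [445.9, 127.8, 66.0]
ee_rot: [-0.002, 0.043, 0.999, -0.0]
force: [0.4, 0.7, 0.5]
grip_width: 0.706
grip_force: 0.0
[446.961 127.1    21.   ] 175.64001790000654
[446.595 128.682  24.   ] 175.64001790000654
[497.974 395.403 130.   ] -16.66863342137127
[496.688 395.684 130.   ] -56.938093022481574
[497.143 395.433 130.   ] -92.20293628243513
shift [-0.06  -0.001  1.4  ]
closing-axis yaw 85.08588636419658 tilt [-0.004 -0.    -1.   ]
```

```bash
python3 -m crank '[[[-0.05,0,0.7,0,0,0,60],[0,0,0.7,0,0,0,60],[0,0,0,0,0,0,10],[0,0,0,0,0,0,10],[0,0,0,0,0,0,10],[0,0,0,0,0,0,10],[0,0,0,0,0,0,10],[0,0,0,0,0,0,10]]]' 100
python3 -m crank '[[[0,0,-0.5,0,0,0,10],[0,0,-1,0,0,0,10],[0,0,-1,0,0,0,10],[0,0,-1,0,0,0,10],[0,0,-1,0,0,0,10],[0,0,-1,0,0,0,10],[0,0,-0.5,0,0,0,10],[0,0,0,0,0,0,10]]]'
python3 - <<'E'
from h import *
delta([497.3,395.3,180])
shot("lid1")
E
```

```text
time_s: 18.7
eef_pos: [449.4, 128.6, 34.2]
ee_rot: [0.001, 0.042, 0.999, 0.0]
force: [-1.1, 1.3, 6.3]
grip_width: 0.208
grip_force: 98.6
time_s: 19.5
eef_pos: [449.4, 128.5, 184.9]
ee_rot: [0.002, 0.042, 0.999, 0.0]
force: [-0.4, -0.2, -1.2]
grip_width: 0.205
grip_force: 98.0
shift [-1.014 10.795  0.208]
closing-axis yaw 85.18737467306478 tilt [ 0.005  0.    -1.   ]
```

View pics/lid1.png

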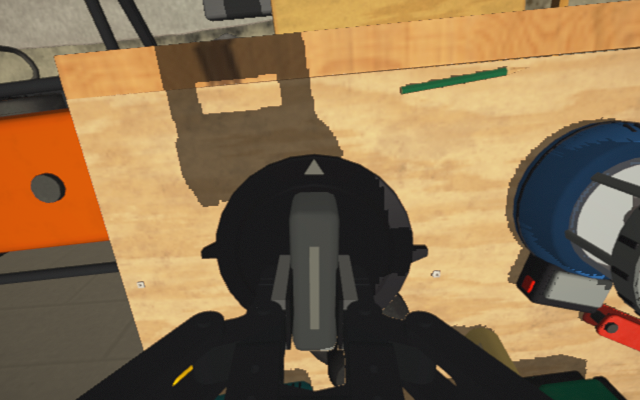

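The lid is gripped and raised, with its pointer at (314,167). I'll work out its offset in the tool frame.

```bash
python3 - <<'E'
from h import *
im=cv2.imread("pics/lid1.png"); m=camera_model("wrist"); W=m["T_tool_cam"]
g=cv2.inRange(im,(120,120,115),(200,200,200)); g[:150]=0;g[180:]=0;g[:,:290]=0;g[:,340:]=0
ys,xs=np.nonzero(g); print(len(xs),xs.mean(),ys.mean(),xs.min(),xs.max(),ys.min(),ys.max())
print("pointer tool",pix2w(m,W,xs.mean(),ys.mean(),12.2))
for u,v in((314,155),(217,235),(411,235)): print(pix2w(m,W,u,v,13.2))
for u,v in((291,195),(336,195),(292,345),(337,345)): print("bar",pix2w(m,W,u,v,-17.8))
s=sense();print(s["eef_pos"],s["force"],s["wrist_torque"])
E
```

```text
<stdin>:4: RuntimeWarning: Mean of empty slice.
  ret = ret.dtype.type(ret / rcount)
Traceback (most recent call last):
ValueError: zero-size array to reduction operation minimum which has no identity
```

```bash
python3 - <<'E'
from h import *
m=camera_model("wrist"); W=m["T_tool_cam"]
for u,v in((314,168),(314,155),(217,235),(411,235)): print(pix2w(m,W,u,v,12.7))
for u,v in((291,195),(336,195),(292,345),(337,345)): print("bar",pix2w(m,W,u,v,-17.8))
s=sense();print(s["eef_pos"],s["force"],s["wrist_torque"])
E
```

```text
[46.655  0.555 12.7  ]
[52.691  0.559 12.7  ]
[ 13.011 -47.033  12.7  ]
[12.926 48.101 12.7  ]
bar [ 43.681  -8.166 -17.8  ]
bar [ 43.666   8.873 -17.8  ]
bar [-26.582  -9.298 -17.8  ]
bar [-26.603  10.724 -17.8  ]
[448.734 128.451 183.452] [ 0.526  0.21  -1.905] [ 0.028 -0.004  0.043]
```

```bash
python3 -m crank '[[[0,0.5,-0.3,0,0,0,10],[-0.1,1,0,0,0,0,10],[-0.1,1,0,0,0,0,10],[-0.1,1,0,0,0,0,10],[-0.1,1,0,0,0,0,10],[-0.1,1,0,0,0,0,10],[-0.1,1,0,0,0,0,10],[-0.1,1,0,0,0,0,10]]]'
python3 -m crank '[[[-0.1,1,0,0,0,0,10],[-0.1,1,0,0,0,0,10],[-0.1,0.8,0,0,0,0,10],[-0.1,0.45,0,0,0,0,10],[0,0,0,0,0,0.7,10],[0,0,0,0,0,0.7,10],[0,0,0,0,0,0,10],[0,0,0,0,0,0,10]]]'
python3 - <<'E'
from h import *
delta([499.3,394.4,170])
s=sense();print(s["eef_pos"],s["force"],s["wrist_torque"],s["joints"])
shot("mill4")
E
```

```text
time_s: 20.35
eef_pos: [481.2, 315.6, 189.5]
ee_rot: [-0.001, 0.042, 0.999, -0.0]
force: [-0.3, -0.4, -1.7]
grip_width: 0.208
grip_force: 98.1
time_s: 21.15
eef_pos: [498.1, 394.3, 189.6]
ee_rot: [-0.0, 0.138, 0.99, -0.0]
force: [-0.2, -0.3, -1.1]
grip_width: 0.208
grip_force: 98.1
shift [-0.046  0.017  0.785]
closing-axis yaw 74.13898273258893 tilt [-0.001 -0.    -1.   ]
[498.104 394.298 189.63 ] [-0.17  -0.284 -1.122] [-0.028 -0.026  0.001] [ 0.485  0.59   1.191  0.     1.362 -0.809]
```

View pics/mill4.png

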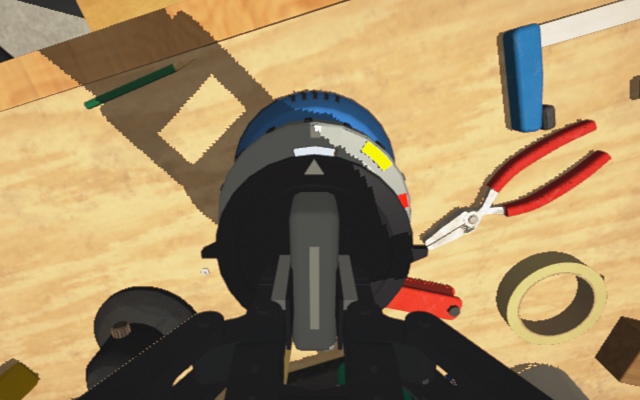

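The pointer at (314,168) lines up with the slot's white mark at (318,128). I'll lower the lid gently.

```bash
python3 -m crank '[[[-0.04,0.01,0.3,0,0,0.06,10],[0,0,0.4,0,0,0,10],[0,0,0.25,0,0,0,10],[0,0,0.1,0,0,0,10],[0,0,0.1,0,0,0,10],[0,0,0.1,0,0,0,10],[0,0,0,0,0,0,10],[0,0,0,0,0,0,10]]]'
python3 - <<'E'
from h import *
delta([499.3,394.4,149])
s=sense();print(s["force"],s["wrist_torque"])
E
```

```text
time_s: 22.0
eef_pos: [499.6, 393.8, 158.9]
ee_rot: [0.0, 0.144, 0.99, 0.0]
force: [-0.5, 0.4, -2.5]
grip_width: 0.208
grip_force: 98.1
shift [0.02  0.019 0.398]
closing-axis yaw 73.49424185681056 tilt [ 0.  0. -1.]
[-0.534  0.381 -2.478] [ 0.007 -0.044 -0.041]
```

```bash
python3 -m crank '[[[0.02,0.02,0.1,0,0,0,10],[0,0,0.1,0,0,0,10],[0,0,0.1,0,0,0,10],[0,0,0.06,0,0,0,10],[0,0,0.03,0,0,0,10],[0,0,0,0,0,0,10],[0,0,0,0,0,0,10],[0,0,0,0,0,0,10]]]'
python3 - <<'E'
from h import *
delta([499.3,394.4,149])
s=sense();print(s["force"],s["wrist_torque"])
E
```

```text
time_s: 22.8
eef_pos: [499.2, 394.4, 149.2]
ee_rot: [0.0, 0.144, 0.99, 0.0]
force: [-2.3, -0.3, 1.5]
grip_width: 0.209
grip_force: 98.4
shift [-0.003 -0.001  0.008]
closing-axis yaw 73.49907131437244 tilt [ 0.  0. -1.]
[-2.256 -0.331  1.529] [-0.2    0.261  0.028]
```

```bash
python3 -m crank '[[[0,0,0.03,0,0,0,10],[0,0,0.03,0,0,0,10],[0,0,0,0,0,0,10],[0,0,0,0,0,0,10],[0,0,0,0,0,0,10],[0,0,0,0,0,0,10],[0,0,0,0,0,0,10],[0,0,0,0,0,0,10]]]'
python3 - <<'E'
from h import *
delta([499.3,394.4,149])
s=sense();print(s["force"],s["wrist_torque"])
E
```

```text
time_s: 23.6
eef_pos: [499.3, 394.4, 149.2]
ee_rot: [0.001, 0.143, 0.99, 0.0]
force: [-5.2, -2.2, 11.0]
grip_width: 0.213
grip_force: 99.7
shift [-0.001 -0.002  0.008]
closing-axis yaw 73.5023889829363 tilt [ 0.001  0.    -1.   ]
[-5.226 -2.246 11.03 ] [-0.58   0.906 -0.002]
```

The lid is seated: TCP stopped at 149.2 with 11 N down. I'll twist about the lid's centre, first part of the way.

```bash
python3 -m crank '[[[0.02,0.01,-0.03,0,0,0.3,10],[0,-0.006,0,0,0,0.5,10],[0,-0.006,0,0,0,0.5,10],[0,-0.006,0,0,0,0.5,10],[0,-0.006,0,0,0,0.5,10],[0,-0.006,0,0,0,0.5,10],[0,-0.006,0,0,0,0.5,10],[0,0,0,0,0,0,10]]]'
python3 - <<'E'
from h import *
delta([499.3,394.4,149.2])
s=sense();print(s["force"],s["wrist_torque"])
E
```

```text
time_s: 24.4
eef_pos: [498.6, 393.7, 149.2]
ee_rot: [0.0, 0.367, 0.93, -0.0]
force: [-3.0, -3.1, 6.4]
grip_width: 0.207
grip_force: 99.1
shift [-0.003  0.04  -0.001]
closing-axis yaw 46.994402908740874 tilt [ 0.001 -0.    -1.   ]
[-2.98  -3.06   6.387] [-0.617  0.454 -0.018]
```

```bash
python3 - <<'E'
from h import *
im=shot("tw1")
cv2.imwrite("pics/tw1c.png",cv2.resize(im[90:330,180:460],None,fx=2.5,fy=2.5,interpolation=cv2.INTER_CUBIC))
s=sense();print(s["force"],s["wrist_torque"])
E
```

```text
[-3.358 -3.85   6.427] [-0.591  0.47  -0.041]
```

View pics/tw1c.png

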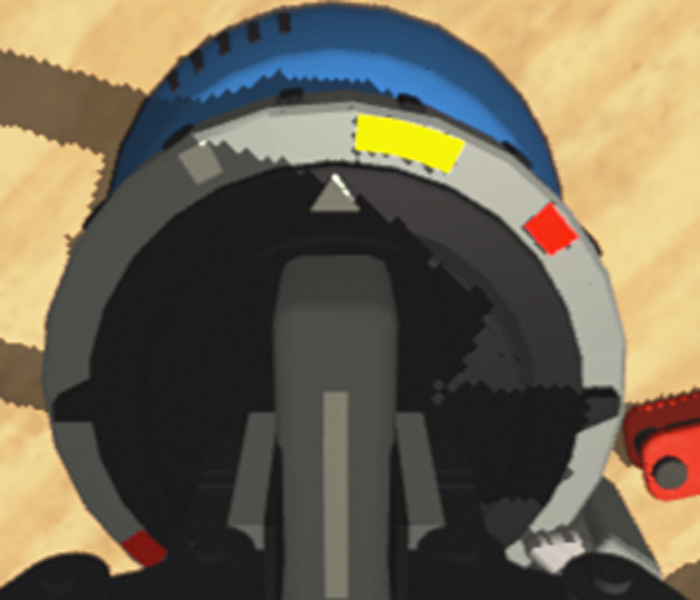

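The pointer sits between the white mark and the yellow mark at (408,143), and the lid is flush. About 14.5° remain.

```bash
python3 -m crank '[[[0,-0.02,0,0,0,0.3,10],[0,-0.02,0,0,0,0.4,10],[0,-0.006,0,0,0,0.4,10],[0,-0.006,0,0,0,0.4,10],[0,-0.006,0,0,0,0.3,10],[0,0,0,0,0,0,10],[0,0,0,0,0,0,10],[0,0,0,0,0,0,10]]]'
python3 - <<'E'
from h import *
delta([499.3,394.4,149.2])
im=shot("tw2")
cv2.imwrite("pics/tw2c.png",cv2.resize(im[90:330,180:460],None,fx=2.5,fy=2.5,interpolation=cv2.INTER_CUBIC))
s=sense();print(s["force"],s["wrist_torque"],s["joints"])
E
```

```text
time_s: 25.25
eef_pos: [498.0, 393.2, 149.2]
ee_rot: [0.001, 0.479, 0.878, 0.001]
force: [0.0, -0.7, 5.8]
grip_width: 0.205
grip_force: 99.0
shift [ 0.012  0.071 -0.   ]
closing-axis yaw 32.75731118385201 tilt [ 0.002  0.001 -1.   ]
[ 0.966 -0.293  5.513] [-0.16  -0.053  0.09 ] [ 0.484  0.619  1.25  -0.     1.27  -0.088]
```

View pics/tw2c.png

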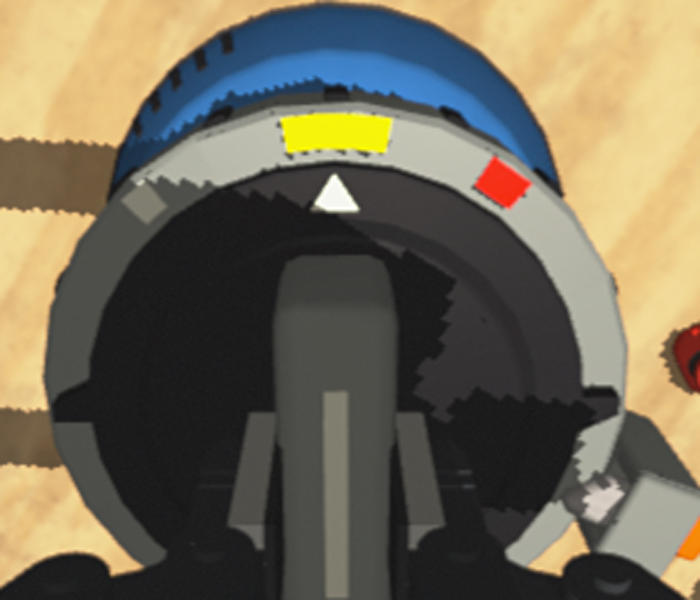

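The pointer at (336,190) stands centred on the yellow mark at (336,133). I'll hold for a moment, check it's steady, and hand in.

```bash
python3 -m crank '[[[0,0,0,0,0,0,10],[0,0,0,0,0,0,10],[0,0,0,0,0,0,10],[0,0,0,0,0,0,10],[0,0,0,0,0,0,10],[0,0,0,0,0,0,10],[0,0,0,0,0,0,10],[0,0,0,0,0,0,10]]]'
python3 - <<'E'
from h import *
delta([499.3,394.4,149.2]); print(finish_job())
E
```

```text
time_s: 26.1
eef_pos: [498.0, 393.2, 149.2]
ee_rot: [0.001, 0.479, 0.878, 0.001]
force: [-0.1, -0.6, 6.4]
grip_width: 0.208
grip_force: 99.0
shift [ 0.013  0.071 -0.   ]
closing-axis yaw 32.752927121797796 tilt [ 0.002  0.001 -1.   ]
the job is handed in; nothing more can be done
None
```

Job handed in at 26 s: both walnut offcuts are in the bowl, the lid sits flush, and the gripper is holding it steady with its visible pointer centred on the yellow pulse mark, about 41° round and short of the lock.

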